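# Wind up the router lift with its crank

## Task

Take the router lift's crank, the long-armed one with the square hole right through its block (not the planer's shorter crank), fit it fully down onto the upright square shaft in the aluminium router plate, and wind it clockwise, seen from above, two full turns to bring the collet up for a bit change. Leave the crank sitting fully on the shaft and let go of it.

Things in the scene. Friction and masses are not known exactly. Their poses are not given: they have to be found in the camera images.
- crank_knob (a point): Centre of the lift crank's upright handle: a black round sleeve, 22 mm wide, 50 mm tall, turning freely on its pin. This point is 49 mm above the crank's flat underside (it lies flat, as it fits), 37 mm above its arm. Axes are the crank's: z up, x from hub to handle. Loose, 165 g. Beside it lies the planer's shorter crank (36 mm hub to handle, round hub), not to be used; they may swap places.
- crank_hub (a point): Centre of the underside of the lift crank's hub, an aluminium block 36 mm square, 30 mm tall, 65 mm from the handle's axis along the crank's -x (same axes as crank_knob); the arm between is 16 mm wide, 12 mm thick, flush below. A 16.5 mm square hole, sides along x and y, goes upright right through the hub and flares to 24 mm in the lowest 8 mm.
- shaft_top (a point): Top centre of the upright square steel shaft on the aluminium router plate. Shaft 14 mm square, sides along this point's x and y (turning with it), last 12 mm tapered to 6 mm. It rises 34 mm above a 36 mm round collar on which the crank's underside rests when home. A 55 mm tall fence stands 140 mm beyond; the collet (low) and a round pin (34 mm tall) are 140 mm and more to the side.
- lift_shaft (a joint): Turn of the shaft in rad: 0 at the start, growing clockwise seen from above, 6.28 a full turn. Stiff (about 0.1 N m, 2 N at the crank's handle), stays where it is left, stop beyond three turns. The collet rises 10 mm a turn. The crank has up to 25 degrees of play on the shaft.
Not all that is in view belongs to the job. Of the things that look like the part that bears crank_knob, take the one that is nearest to the robot's base at the start.

How it is judged:
On the way, in this order (a step that is already met when the one before it is completed fails the run):
1. the crank sits fully down on the shaft, before the shaft has been wound half a turn (horizontal distance between crank_hub and shaft_top below 0.012 m and z of crank_hub in the frame of shaft_top between -0.04 and -0.024 m and angle between crank_hub's own z axis and vertical below 0.25 rad and value of joint lift_shaft below 3.14 rad), for 0.1 s.
2. the shaft has been wound one full turn clockwise with the crank fully on it (horizontal distance between crank_hub and shaft_top below 0.012 m and z of crank_hub in the frame of shaft_top between -0.04 and -0.024 m and angle between crank_hub's own z axis and vertical below 0.25 rad and value of joint lift_shaft above 6.28 rad).
At the end, for the whole second after the job is handed in: The crank, at rest and let go, sits fully on the shaft (its hole over the shaft within 12 mm, its underside within about 10 mm of the collar, within 14 degrees of upright), and the shaft stands wound clockwise by two full turns (from 1.8 to 2.5 turns) (horizontal distance between crank_hub and shaft_top below 0.012 m and z of crank_hub in the frame of shaft_top between -0.04 and -0.024 m and angle between crank_hub's own z axis and vertical below 0.25 rad and value of joint lift_shaft between 11.31 and 15.71 rad and velocity of joint lift_shaft between -0.1 and 0.1 rad/s); the robot touches nothing.
It also fails if it takes over 64 s, if anything falls off the work surface, if the arm or the gripper's body presses on something with over 40 N, if the wrist force passes 120 N, or if a joint passes its speed limit or range.

## Robot

A 7-joint arm with a two-finger parallel gripper is mounted at the origin on the work surface. World frame = base frame: x ahead of the robot, y to its left, z up, the work surface at z = 0. Lengths are in m, angles in rad, forces in N, time in s.
With the tool pointing down it reaches from about 0.4 to 0.875 m from the base axis. Payload 19.3 kg.
Tool frame: the origin (TCP) lies at the very end of the fingers, on their centre line; the grasp point (between the pads) lies 19 mm behind it; z points along the fingers, y is the line along which they close (so a half turn about z gives the same grasp; the last joint's range is limited). The gripper opens to 85 mm and grips with 20 to 120 N. Pads are 22 mm wide; open, the fingers measure 114 mm over their backs; the gripper's body (76 mm by 85 mm) begins 54 mm behind the grasp point. The pads swing forward as they close: fully open they stand 13 mm farther back than shut.
Start: joints at [-1.191, 0.521, -0.036, 1.599, 0.021, 1.021, -0.113], TCP at [0.272, 0.563, 0.231] pointing down, gripper open.
Joint ranges: [-2.91, 2.91], [-0.3, 2.13], [-1.5, 1.42], [0.17, 2.43], [-1.26, 4.41], [0.16, 1.93], [-2.52, 2.52]. Speed limits (rad/s): [1.89, 1.89, 2.39, 2.39, 3.01, 3.01, 3.01].

## Interface

Orientations are given as [roll, pitch, yaw] about the fixed x, y, z axes, in that order (R = Rz(yaw) Ry(pitch) Rx(roll)).
In Python, from workcell import monitor, optics, job_done gives the robot as it stands.
- The arm moves only by the shell command python3 -m handwheel 'ROWS' [FORCE]. ROWS is JSON, a list of rows, each an object of numbers: "dx", "dy", "dz": the shift along the tool's x, y, z in cm; "wx", "wy", "wz": the turn, a rotation vector about the tool's x, y, z in rad; "claw": the opening in per cent of the stroke, from 0 (shut) to 100 (fully open). A call has 1 to 8 rows; each row shifts and turns the commanded pose from where the row before left it, along the tool's axes as they then stand; what a row does not reach is not made up. A row lasts 1/8 s, in which the tool goes at most 62.5 mm and 10.7 degrees, less where a joint would pass 70% of its speed; a pose out of reach is approached as far as the arm can. A call with a gripper value outside its range is refused whole. The fingers move at their own pace and stop on an object; FORCE is the grip in N (left out, the last holds). Time passes only in rows, so rows that do not move let the fingers close. It gives the time, the measured TCP pose, the force, the opening and the grip force at its end, in the units of the state.
- monitor.observe(): the state, without advancing time (a new reading comes with each control period).
- optics.grab_frame(name): name is "scene" or "top"; returns a dict with "frame" (400x640x3 uint8, blue, green, red), "fovy" (degrees; the focal length in pixels is half the picture's height over the tangent of half this angle, whatever the lens; pixels are square), "cx", "cy" (the principal point, pixels), "k1" (the pictures are not rectified: a ray, as slopes to the right and down, at radius r is drawn at 1 + k1 r^2 times it, then the intrinsics apply), "R" (3x3) and "t" (3): a world point X has camera coordinates R X + t. Camera axes: x right, y down, z forward; pixel columns grow to the right and rows downward; lengths in m; the calibration is good to about 2 mm. A picture is of the moment at which its call begins. There is no depth.
- job_done(): hands the job in; it is judged then, once.
Trained networks look in the newest picture that a camera, given by its name, has taken for a name from the list of things; names that differ only in an ending like _2 or _b are one class to them, and where a whole thing is asked for, a point or a joint stands for the part that bears it (a point fixed in the world has none). Each returns a list of dicts, best first, with "p" (0 to 1); they miss things now and then, are a little off and sometimes report something else, mostly with a low value. They report only what shows in the picture. A call takes as long as a camera call. They do not tell look-alikes from the thing itself.
- optics.masks_of(name, camera): "region" (400x640 bool, what is visible of it) and "rect" ([left, top, width, height] in pixels, round what is visible of it).
The state is a dict: "clock": time; "qpos": joint angles; "qd": joint speeds; "joint_efforts": joint torques, N m; "position": TCP position; "tool_rot": TCP orientation; "force": force on the tool from outside, world axes, zero at the start; "moment": the same for the moment, N m; "grip_width": finger opening in m; "finger_force": force on a finger pad.
Only numpy, scipy, OpenCV 4.12 (cv2) and the standard library are available. Lean on these libraries where they do the work, as an engineer would, in place of code of your own. Each camera call takes 0.05 s, during which the arm holds its last target. There are 200 camera calls.

## Working session

There is one attempt and no reset: what is moved stays moved. The work goes in short steps, Python scripts to look and compute and a shell command to move; the robot and the scene stay as the last step left them, time stands still between calls to the robot, and variables do not carry over. Pictures are saved under pics/ and viewed, at most 10 in all, crops included, and the job is handed in when it is done.

```bash
mkdir -p pics
cat > h.py <<'E'
import numpy as np, cv2
from workcell import monitor, optics
def K(f):
    F=200/np.tan(np.radians(f["fovy"])/2); return F
def proj(f,X):
    c=np.array(f["R"])@np.array(X)+np.array(f["t"]); s=c[:2]/c[2]; s=s*(1+f["k1"]*(s@s)); return s*K(f)+[f["cx"],f["cy"]]
def ray(f,u,v):
    d=(np.array([u,v])-[f["cx"],f["cy"]])/K(f); s=d.copy()
    for _ in range(20): s=d/(1+f["k1"]*(s@s))
    R=np.array(f["R"]); return -R.T@np.array(f["t"]), R.T@np.array([s[0],s[1],1])
def atz(f,u,v,z):
    o,d=ray(f,u,v); return o+d*(z-o[2])/d[2]
E
python3 - <<'E'
from h import *
print(monitor.observe())
for n in("scene","top"):
    f=optics.grab_frame(n); cv2.imwrite(f"pics/{n}0.png",f["frame"]); print(n,f["fovy"],f["cx"],f["cy"],f["k1"],ray(f,320,200)[0])
    for m in("crank_knob","crank_hub","shaft_top","lift_shaft"):
        for r in optics.masks_of(m,n): print(m,round(r["p"],2),r["rect"], atz(f,r["rect"][0]+r["rect"][2]/2,r["rect"][1]+r["rect"][3]/2,0.03).round(3))
E
```

```text
{'clock': 0.0, 'qpos': array([-1.19114084,  0.52199434, -0.03634952,  1.59997462,  0.02120536,
        1.02108617, -0.11279687]), 'qd': array([-0.00035827,  0.00147067, -0.00200101,  0.00155505,  0.00026362,
       -0.00028934, -0.00034759]), 'joint_efforts': array([ 2.28588169e-04, -9.27091885e+01,  1.97993740e+00, -3.69945717e+01,
        1.77949393e-02,  7.85513286e-03, -3.09385064e-05]), 'position': array([0.27165575, 0.56252333, 0.23074969]), 'tool_rot': array([-3.14051754e+00,  6.92191458e-05,  2.69175174e+00]), 'force': array([-0.17079575, -0.58119609, -0.01212017]), 'moment': array([-0.02687299,  0.06744195,  0.05282878]), 'finger_force': 0.0, 'grip_width': 0.08558825727735438}
scene 50.45973212372307 312.0419670109773 204.5864806872275 -0.11248830870846106 [ 1.0163671  -0.82890104  0.91643813]
crank_knob 0.97 [201.7, 310.8, 38.5, 36.8] [ 0.577 -0.617  0.03 ]
crank_knob 0.88 [202.4, 255.2, 37.5, 17.9] [ 0.442 -0.494  0.03 ]
crank_knob 0.57 [323.2, 198.1, 16.8, 32.8] [ 0.552 -0.179  0.03 ]
crank_hub 0.95 [199.3, 311.9, 40.7, 34.1] [ 0.574 -0.618  0.03 ]
crank_hub 0.91 [199.0, 252.4, 41.4, 25.7] [ 0.442 -0.499  0.03 ]
shaft_top 0.45 [370.5, 157.3, 10.1, 17.5] [0.532 0.073 0.03 ]
top 52.5927023887578 322.238739005054 196.18282347012055 -0.0630530507404001 [ 0.46664637 -0.23940286  1.10340504]
crank_knob 0.78 [409.1, 216.8, 26.7, 33.6] [ 0.433 -0.498  0.03 ]
crank_knob 0.69 [281.3, 175.3, 29.4, 30.7] [ 0.54  -0.161  0.03 ]
crank_knob 0.67 [457.2, 165.1, 17.5, 35.6] [ 0.571 -0.614  0.03 ]
crank_hub 0.84 [406.4, 216.3, 32.6, 32.1] [ 0.437 -0.499  0.03 ]
crank_hub 0.82 [285.3, 175.8, 23.2, 31.2] [ 0.538 -0.163  0.03 ]
crank_hub 0.7 [455.2, 166.8, 20.1, 32.8] [ 0.57  -0.613  0.03 ]
shaft_top 0.65 [201.5, 188.2, 16.5, 14.1] [0.523 0.07  0.03 ]
```

View pics/top0.png

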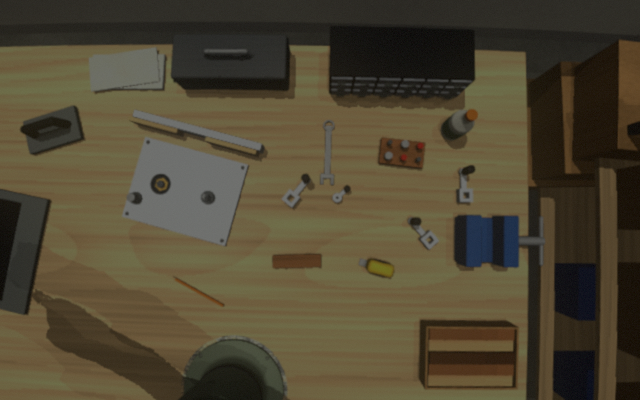

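View pics/scene0.png

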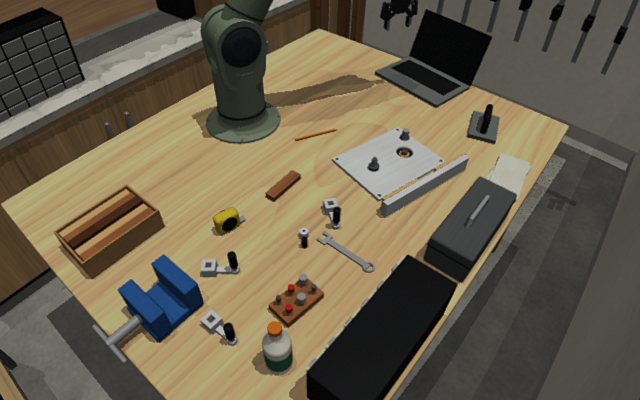

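Candidates for the lift crank in the top view are (297,190), (425,232) and (465,185). All three have a square hub and a long arm. The one at (341,195) has a round hub and is shorter, so it is the planer's crank. The crank at (297,190) is nearest the base (r≈0.56, against 0.66 and 0.84). The shaft is at (208,197), in mid-plate. I'll confirm this in one enlarged crop.

Run:
```python
from h import *
t=cv2.imread("pics/top0.png"); s=cv2.imread("pics/scene0.png")
r=lambda a:cv2.convertScaleAbs(cv2.resize(a,(390,290),interpolation=cv2.INTER_CUBIC),alpha=1.6)
a=np.vstack([np.hstack([r(t[165:217,275:345]),r(s[185:255,275:369])]),np.hstack([r(t[165:217,180:250]),r(s[125:195,330:424])])])
cv2.imwrite("pics/crop0.png",a)
```

```text
(no output)
```

View pics/crop0.png

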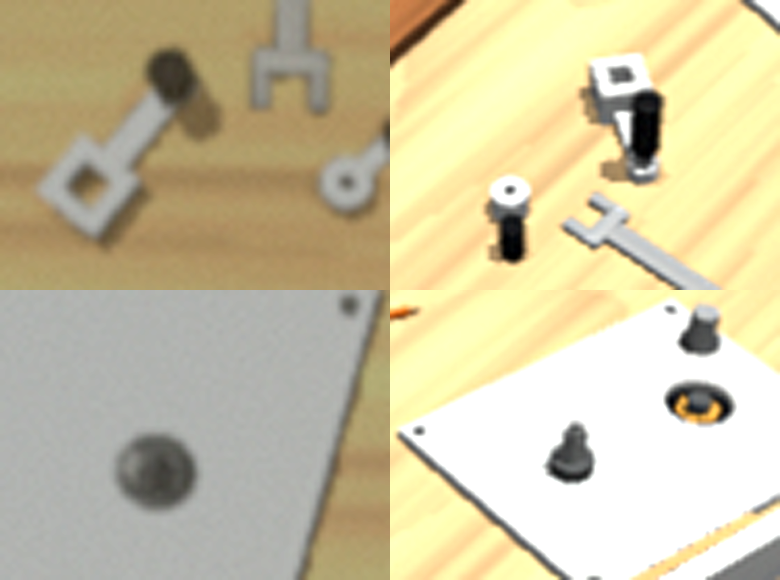

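Confirmed: the crop shows the long-armed crank with the square through-hole at top (291,198), knob at (305,178). The planer's round-hub crank is to its right. The shaft is a dark stub on a collar. Next I triangulate.

Run:
```python
from h import *
T=optics.grab_frame("top");S=optics.grab_frame("scene")
def tri(a,b):
    o1,d1=ray(T,*a);o2,d2=ray(S,*b)
    A=np.array([d1,-d2]).T; s=np.linalg.lstsq(A,o2-o1,rcond=None)[0]
    p,q=o1+s[0]*d1,o2+s[1]*d2; return ((p+q)/2).round(4),round(np.linalg.norm(p-q),4)
hub=atz(T,291.25,198.5,.03);kn=atz(T,305.5,178.1,.074)
print("top hub",hub,"knob",kn,np.linalg.norm((kn-hub)[:2]),np.degrees(np.arctan2(*(kn-hub)[1::-1])))
for c in[(281.8,198.6),(290.3,189.6),(300.5,197.8),(292.4,208.1)]:print(atz(T,*c,.03).round(4))
print("scene hub",atz(S,330.7,202.8,.03),"knob",atz(S,337.2,207.9,.074))
print("tri shaft",tri((208,197.3),(374.6,158.3)))
for z in(.03,.04,.05,.06):print(z,atz(T,208,197.3,z).round(4),atz(S,374.6,158.3,z).round(4))
# shaft enlarge
def cr(f,u,v,n):
    a=f["frame"][int(v)-n:int(v)+n,int(u)-n:int(u)+n].astype(float); a=cv2.resize(a,(400,400),interpolation=cv2.INTER_CUBIC)
    return np.clip((a-a.min())/(np.percentile(a,60)-a.min()),0,1)*255
cv2.imwrite("pics/shaft0.png",np.hstack([cr(T,208,197,12),cr(S,374,163,14)]))
```

```text
top hub [ 0.51918092 -0.14840332  0.03      ] knob [ 0.56997252 -0.18722809  0.074     ] 0.06393081842372832 -37.39406059048107
[ 0.5184 -0.1233  0.03  ]
[ 0.5428 -0.1453  0.03  ]
[ 0.5216 -0.173   0.03  ]
[ 0.4937 -0.1521  0.03  ]
scene hub [ 0.52201968 -0.1446096   0.03      ] knob [ 0.57179185 -0.18220001  0.074     ]
tri shaft (array([0.5201, 0.0705, 0.0561]), np.float64(0.0096))
0.03 [0.5177 0.0748 0.03  ] [0.5081 0.1019 0.03  ]
0.04 [0.5172 0.0719 0.04  ] [0.5139 0.0914 0.04  ]
0.05 [0.5167 0.069  0.05  ] [0.5196 0.0809 0.05  ]
0.06 [0.5162 0.066  0.06  ] [0.5253 0.0704 0.06  ][ WARN:0@1.494] global loadsave.cpp:1063 imwrite_ Unsupported depth image for selected encoder is fallbacked to CV_8U.
```

View pics/shaft0.png

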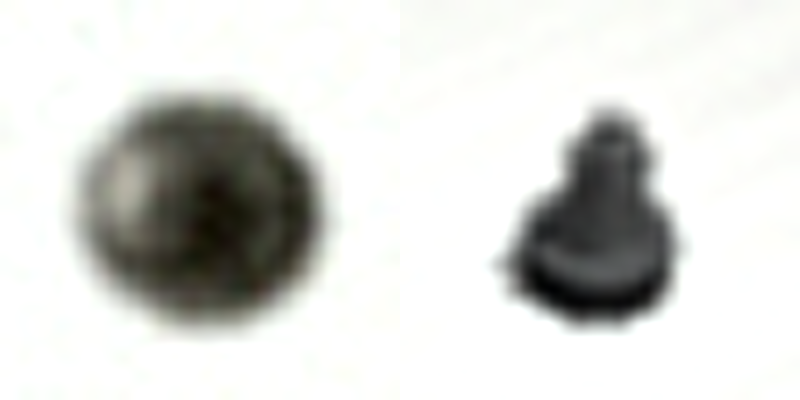

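```bash
cat >> h.py <<'E'
from scipy.spatial.transform import Rotation as Ro
def step(target,yaw,nmax=.055):
    s=monitor.observe(); R0=Ro.from_euler("xyz",s["tool_rot"])
    Rt=Ro.from_euler("xyz",[np.pi,0,yaw]); d=np.array(target)-s["position"]
    w=(R0.inv()*Rt).as_rotvec(); print("clock",s["clock"],"pos",s["position"].round(4),"rot",s["tool_rot"].round(3),"F",s["force"].round(1),"M",s["moment"].round(2),"w",round(s["grip_width"],4),s["finger_force"])
    print("total d cm, now-axes",(R0.inv().apply(d)*100).round(2),"target-axes",(Rt.inv().apply(d)*100).round(2),"w",w.round(3))
E
python3 - <<'E'
from h import *
from scipy.optimize import least_squares
T=optics.grab_frame("top");S=optics.grab_frame("scene")
obs=[(T,(207.9,197.0),0),(S,(373.4,164.4),0),(S,(374.3,156.9),.034)]
f=lambda p:np.concatenate([proj(c,[p[0],p[1],p[2]+dz])-px for c,px,dz in obs])
r=least_squares(f,[.52,.07,.02]);print(r.x.round(4),r.fun.round(2))
# plate corners (top), z~.012
c=[atz(T,*p,.012)[:2] for p in[(150,140),(247,165),(222,242),(125,215)]]
print([np.degrees(np.arctan2(*(c[(i+1)%4]-c[i])[::-1])).round(1) for i in range(4)])
step([.5205,-.1465,.12],2.49)
E
```

```text
[0.5195 0.0772 0.0253] [-0.24 -0.29 -0.36  0.39 -0.08 -0.3 ]
[np.float64(-103.4), np.float64(163.7), np.float64(76.3), np.float64(-16.2)]
clock 0.7 pos [0.2718 0.5628 0.2313] rot [-3.142  0.     2.692] F [ 0.3  0.8 -0.6] M [ 0.01 -0.    0.  ] w 0.0853 0.0
total d cm, now-axes [-53.24 -53.06  11.13] target-axes [-62.79 -41.31  11.13] w [-0.     0.     0.202]
```

```bash
python3 -m handwheel '[{"wz":0.1},{"wz":0.1},{"dx":-4.5,"dy":-3},{"dx":-4.5,"dy":-3},{"dx":-4.5,"dy":-3},{"dx":-4.5,"dy":-3},{"dx":-4.5,"dy":-3},{"dx":-4.5,"dy":-3}]'
python3 -m handwheel '[{"dx":-4.5,"dy":-3},{"dx":-4.5,"dy":-3},{"dx":-4.5,"dy":-3},{"dx":-4.5,"dy":-3},{"dx":-4.5,"dy":-2.8,"dz":2},{"dx":-4.5,"dy":-2.5,"dz":2},{"dz":2},{}]'
python3 -c "
from h import *
step([.5205,-.1465,.12],2.49)"
```

```text
clock 0.7 pos [0.2718 0.5628 0.2313] rot [-3.142  0.     2.692] F [ 0.3  0.8 -0.6] M [ 0.01 -0.    0.  ] w 0.0853 0.0
total d cm, now-axes [-53.24 -53.06  11.13] target-axes [-62.79 -41.31  11.13] w [-0.     0.     0.202]schema error: expected keys dx, dy, dz, wx, wy, wz, claw
schema error: expected keys dx, dy, dz, wx, wy, wz, claw
```

```bash
python3 -m handwheel '[{"dx":0,"dy":0,"dz":0,"wx":0,"wy":0,"wz":0.1,"claw":100},{"dx":0,"dy":0,"dz":0,"wx":0,"wy":0,"wz":0.1,"claw":100},{"dx":-4.5,"dy":-3,"dz":0,"wx":0,"wy":0,"wz":0,"claw":100},{"dx":-4.5,"dy":-3,"dz":0,"wx":0,"wy":0,"wz":0,"claw":100},{"dx":-4.5,"dy":-3,"dz":0,"wx":0,"wy":0,"wz":0,"claw":100},{"dx":-4.5,"dy":-3,"dz":0,"wx":0,"wy":0,"wz":0,"claw":100},{"dx":-4.5,"dy":-3,"dz":0,"wx":0,"wy":0,"wz":0,"claw":100},{"dx":-4.5,"dy":-3,"dz":0,"wx":0,"wy":0,"wz":0,"claw":100}]'
python3 -m handwheel '[{"dx":-4.5,"dy":-3,"dz":0,"wx":0,"wy":0,"wz":0,"claw":100},{"dx":-4.5,"dy":-3,"dz":0,"wx":0,"wy":0,"wz":0,"claw":100},{"dx":-4.5,"dy":-3,"dz":0,"wx":0,"wy":0,"wz":0,"claw":100},{"dx":-4.5,"dy":-3,"dz":0,"wx":0,"wy":0,"wz":0,"claw":100},{"dx":-4.5,"dy":-3,"dz":0,"wx":0,"wy":0,"wz":0,"claw":100},{"dx":-4.5,"dy":-2.5,"dz":2,"wx":0,"wy":0,"wz":0,"claw":100},{"dx":-4.5,"dy":-2.5,"dz":2,"wx":0,"wy":0,"wz":0,"claw":100},{"dx":0,"dy":0,"dz":2,"wx":0,"wy":0,"wz":0,"claw":100}]'
python3 -c "
from h import *
step([.5205,-.1465,.12],2.49)"
```

```text
clock: 1.7
position: [0.3782, 0.2546, 0.2315]
tool_rot: [3.141, 0.0, 2.492]
force: [1.5, 0.5, 0.2]
grip_width: 0.0854
finger_force: 0.0
clock: 2.7
position: [0.5083, -0.0975, 0.1706]
tool_rot: [-3.141, 0.002, 2.487]
force: [-0.3, 2.1, -0.6]
grip_width: 0.0855
finger_force: 0.0
clock 2.7 pos [ 0.5083 -0.0975  0.1706] rot [-3.141e+00  2.000e-03  2.487e+00] F [-0.3  2.1 -0.6] M [0.   0.03 0.06] w 0.0855 0.0
total d cm, now-axes [-3.94 -3.15  5.07] target-axes [-3.94 -3.16  5.06] w [-0.001  0.002 -0.003]
```

```bash
python3 -m handwheel '[{"dx":-2,"dy":-1.6,"dz":1,"wx":0,"wy":0,"wz":0,"claw":100},{"dx":-2,"dy":-1.6,"dz":1,"wx":0,"wy":0,"wz":0,"claw":100},{"dx":0,"dy":0,"dz":2,"wx":0,"wy":0,"wz":0,"claw":100},{"dx":0,"dy":0,"dz":1,"wx":0,"wy":0,"wz":0,"claw":100},{"dx":0,"dy":0,"dz":0,"wx":0,"wy":0,"wz":0,"claw":100}]'
python3 - <<'E'
from h import *
step([.5205,-.1465,.003],2.49)
f=optics.grab_frame("scene")
p=proj(f,[.52,-.146,.08]).astype(int);a=f["frame"][p[1]-60:p[1]+60,p[0]-80:p[0]+80]
cv2.imwrite("pics/app.png",cv2.convertScaleAbs(cv2.resize(a,(800,600),interpolation=cv2.INTER_CUBIC),alpha=1.4))
E
```

```text
clock: 3.32
position: [0.5198, -0.143, 0.121]
tool_rot: [-3.141, -0.001, 2.492]
force: [0.0, 0.8, -0.2]
grip_width: 0.0856
finger_force: 0.0
clock 3.325 pos [ 0.5198 -0.143   0.121 ] rot [-3.141e+00 -1.000e-03  2.492e+00] F [ 0.   0.8 -0.2] M [0.02 0.03 0.01] w 0.0856 0.0
total d cm, now-axes [-0.27 -0.23 11.8 ] target-axes [-0.26 -0.24 11.8 ] w [-0.    -0.001  0.002]
```

View pics/app.png

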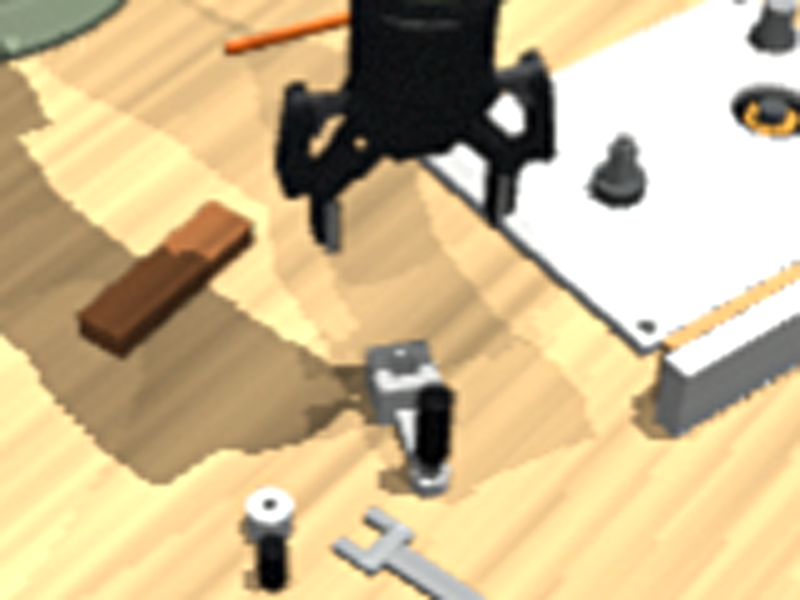

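The gripper hangs squarely over the hub (405,375), with the fingers (325,240) and (500,205) on either side of it. I'll descend and grip.

```bash
python3 -m handwheel '[{"dx":-0.2,"dy":-0.2,"dz":3,"wx":0,"wy":0,"wz":0,"claw":100},{"dx":0,"dy":0,"dz":3,"wx":0,"wy":0,"wz":0,"claw":100},{"dx":0,"dy":0,"dz":3,"wx":0,"wy":0,"wz":0,"claw":100},{"dx":0,"dy":0,"dz":2,"wx":0,"wy":0,"wz":0,"claw":100},{"dx":0,"dy":0,"dz":0.7,"wx":0,"wy":0,"wz":0,"claw":100},{"dx":0,"dy":0,"dz":0,"wx":0,"wy":0,"wz":0,"claw":100}]'
python3 -m handwheel '[{"dx":0,"dy":0,"dz":0,"wx":0,"wy":0,"wz":0,"claw":0},{"dx":0,"dy":0,"dz":0,"wx":0,"wy":0,"wz":0,"claw":0},{"dx":0,"dy":0,"dz":0,"wx":0,"wy":0,"wz":0,"claw":0},{"dx":0,"dy":0,"dz":0,"wx":0,"wy":0,"wz":0,"claw":0},{"dx":0,"dy":0,"dz":0,"wx":0,"wy":0,"wz":0,"claw":0},{"dx":0,"dy":0,"dz":0,"wx":0,"wy":0,"wz":0,"claw":0}]' 40
python3 -m handwheel '[{"dx":0,"dy":0,"dz":0,"wx":0,"wy":0,"wz":0,"claw":0},{"dx":0,"dy":0,"dz":0,"wx":0,"wy":0,"wz":0,"claw":0}]'
```

```text
clock: 4.12
position: [0.5208, -0.1462, 0.0048]
tool_rot: [3.141, 0.0, 2.492]
force: [-0.4, 1.2, -0.6]
grip_width: 0.0854
finger_force: 0.0
clock: 4.88
position: [0.5208, -0.1462, 0.0049]
tool_rot: [3.141, 0.001, 2.492]
force: [-1.6, 1.0, 8.7]
grip_width: 0.0351
finger_force: 39.7
clock: 5.12
position: [0.5208, -0.1462, 0.0049]
tool_rot: [3.141, 0.001, 2.492]
force: [-1.9, 1.9, 8.7]
grip_width: 0.0351
finger_force: 39.7
```

```bash
python3 -m handwheel '[{"dx":0,"dy":0,"dz":-2,"wx":0,"wy":0,"wz":0,"claw":0},{"dx":0,"dy":0,"dz":-4,"wx":0,"wy":0,"wz":0,"claw":0},{"dx":0,"dy":0,"dz":-4,"wx":0,"wy":0,"wz":0,"claw":0},{"dx":0,"dy":0,"dz":0,"wx":0,"wy":0,"wz":-0.12,"claw":0},{"dx":0,"dy":0,"dz":0,"wx":0,"wy":0,"wz":-0.12,"claw":0},{"dx":0,"dy":0,"dz":0,"wx":0,"wy":0,"wz":-0.12,"claw":0},{"dx":1,"dy":3.5,"dz":0,"wx":0,"wy":0,"wz":0,"claw":0},{"dx":1,"dy":3.5,"dz":0,"wx":0,"wy":0,"wz":0,"claw":0}]' 60
python3 -m handwheel '[{"dx":1.3,"dy":4.4,"dz":0,"wx":0,"wy":0,"wz":0,"claw":0},{"dx":1.5,"dy":5,"dz":0,"wx":0,"wy":0,"wz":0,"claw":0},{"dx":1.5,"dy":5,"dz":0,"wx":0,"wy":0,"wz":0,"claw":0},{"dx":0,"dy":0,"dz":1,"wx":0,"wy":0,"wz":0,"claw":0},{"dx":0,"dy":0,"dz":1,"wx":0,"wy":0,"wz":0,"claw":0},{"dx":0,"dy":0,"dz":0,"wx":0,"wy":0,"wz":0,"claw":0}]'
python3 - <<'E'
from h import *
step([.5195,.0772,.08],2.859)
f=optics.grab_frame("scene")
p=proj(f,[.52,.077,.08]).astype(int);a=f["frame"][p[1]-45:p[1]+45,p[0]-60:p[0]+60]
print(p)
for X in([.5195,.0772,.0593],[.5195,.0772,.0253]):print(proj(f,X))
cv2.imwrite("pics/hov.png",cv2.convertScaleAbs(cv2.resize(a,(800,600),interpolation=cv2.INTER_CUBIC),alpha=1.6))
E
```

```text
clock: 6.12
position: [0.5211, -0.0728, 0.1044]
tool_rot: [3.142, 0.0, 2.851]
force: [-0.1, 0.3, -0.4]
grip_width: 0.035
finger_force: 61.5
clock: 6.88
position: [0.5208, 0.0755, 0.0836]
tool_rot: [-3.14, -0.001, 2.85]
force: [0.3, -0.9, -1.5]
grip_width: 0.035
finger_force: 61.5
clock 6.875 pos [0.5208 0.0755 0.0836] rot [-3.14e+00 -1.00e-03  2.85e+00] F [ 0.3 -0.9 -1.5] M [-0.02  0.07  0.01] w 0.035 61.47292613983154
total d cm, now-axes [0.17 0.12 0.36] target-axes [0.17 0.13 0.36] w [-0.001 -0.001 -0.009]
[375 151]
[374.22933803 156.60501994]
[373.05459698 164.79454542]
```

View pics/hov.png

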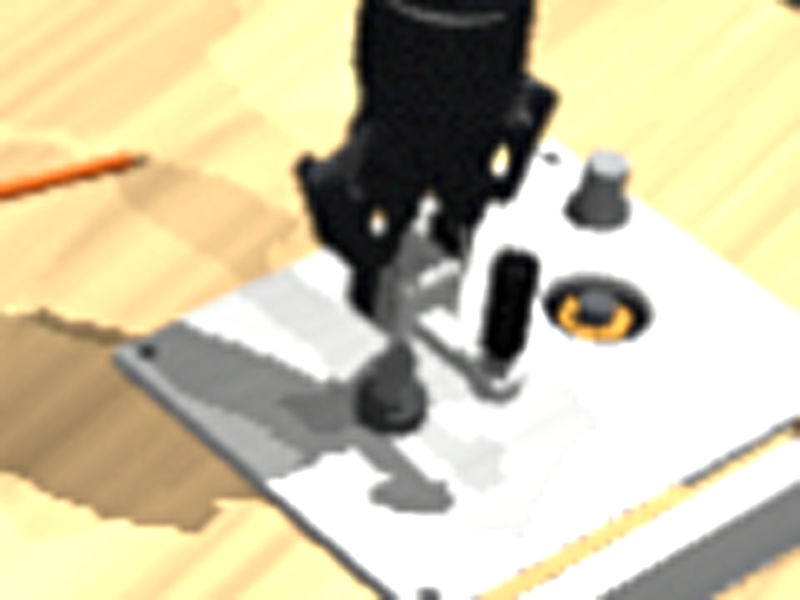

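The crank hangs level in the gripper with its hub above the shaft tip (400,350 in the crop). I'll check the knob projection while lowering to just above the tip.

```bash
python3 - <<'E'
from h import *
f=optics.grab_frame("scene")
a=np.radians(np.degrees(2.85)-180)
print("expected knob top",proj(f,[.5208+.065*np.cos(a),.0755+.065*np.sin(a),.1527]),"seen",(315+518/6.667-.5,106+262/6.667-.5))
J=[proj(f,[.5208+dx,.0755+dy,.1527])-proj(f,[.5208,.0755,.1527]) for dx,dy in((.01,0),(0,.01))];print("px per cm x,y",J)
E
python3 -m handwheel '[{"dx":0.17,"dy":0.12,"dz":0.8,"wx":0,"wy":0,"wz":0,"claw":0},{"dx":0,"dy":0,"dz":0.7,"wx":0,"wy":0,"wz":0,"claw":0},{"dx":0,"dy":0,"dz":0,"wx":0,"wy":0,"wz":0,"claw":0}]'
```

```text
expected knob top [392.12924436 144.58560877] seen (392.1961151942403, 144.7980350982451)
px per cm x,y [array([2.82045327, 1.3480824 ]), array([ 1.85591296, -1.54493791])]
clock: 7.35
position: [0.5196, 0.0784, 0.0686]
tool_rot: [-3.141, -0.001, 2.852]
force: [0.1, 0.2, -1.8]
grip_width: 0.0349
finger_force: 61.5
```

```bash
python3 -m handwheel '[{"dx":0,"dy":-0.1,"dz":0.5,"wx":0,"wy":0,"wz":0,"claw":0},{"dx":0,"dy":0,"dz":0.5,"wx":0,"wy":0,"wz":0,"claw":0},{"dx":0,"dy":0,"dz":0,"wx":0,"wy":0,"wz":0,"claw":0}]'
python3 -m handwheel '[{"dx":0,"dy":0,"dz":0.3,"wx":0,"wy":0,"wz":0,"claw":0},{"dx":0,"dy":0,"dz":0.2,"wx":0,"wy":0,"wz":0,"claw":0},{"dx":0,"dy":0,"dz":0,"wx":0,"wy":0,"wz":0,"claw":0}]'
python3 -m handwheel '[{"dx":0,"dy":0,"dz":0.2,"wx":0,"wy":0,"wz":0,"claw":0},{"dx":0,"dy":0,"dz":0,"wx":0,"wy":0,"wz":0,"claw":0}]'; python3 -c "
from h import *
step([.5195,.0772,.03],2.859)"
```

```text
clock: 7.72
position: [0.5194, 0.0775, 0.0589]
tool_rot: [-3.141, -0.001, 2.852]
force: [0.3, 0.7, -1.6]
grip_width: 0.0347
finger_force: 61.5
clock: 8.1
position: [0.5196, 0.0776, 0.0541]
tool_rot: [-3.141, -0.0, 2.852]
force: [-0.7, 0.1, -1.8]
grip_width: 0.0349
finger_force: 61.5
clock: 8.35
position: [0.5196, 0.0776, 0.0522]
tool_rot: [-3.142, -0.0, 2.852]
force: [0.4, -0.1, -2.5]
grip_width: 0.0349
finger_force: 61.5
clock 8.35 pos [0.5196 0.0776 0.0522] rot [-3.142 -0.     2.852] F [ 0.4 -0.1 -2.5] M [0.05 0.06 0.04] w 0.0349 61.501615047454834
total d cm, now-axes [ 0.   -0.04  2.22] target-axes [ 0.   -0.04  2.22] w [-0.    -0.    -0.007]
```

```bash
python3 -m handwheel '[{"dx":0,"dy":0,"dz":0.25,"wx":0,"wy":0,"wz":0,"claw":0},{"dx":0,"dy":0,"dz":0,"wx":0,"wy":0,"wz":0,"claw":0}]'
python3 -m handwheel '[{"dx":0,"dy":0,"dz":0.25,"wx":0,"wy":0,"wz":0,"claw":0},{"dx":0,"dy":0,"dz":0,"wx":0,"wy":0,"wz":0,"claw":0}]'
python3 -m handwheel '[{"dx":0,"dy":0,"dz":0.2,"wx":0,"wy":0,"wz":0,"claw":0},{"dx":0,"dy":0,"dz":0,"wx":0,"wy":0,"wz":0,"claw":0}]'; python3 -c "
from h import *
step([.5195,.0772,.03],2.859)"
```

```text
clock: 8.6
position: [0.5196, 0.0776, 0.0496]
tool_rot: [-3.141, -0.0, 2.852]
force: [0.7, 0.5, -1.5]
grip_width: 0.0351
finger_force: 61.5
clock: 8.85
position: [0.5198, 0.0778, 0.0472]
tool_rot: [3.141, 0.0, 2.852]
force: [0.8, 1.0, -1.6]
grip_width: 0.0347
finger_force: 61.7
clock: 9.1
position: [0.5201, 0.0781, 0.0454]
tool_rot: [3.141, 0.001, 2.852]
force: [2.0, 5.5, 0.1]
grip_width: 0.0347
finger_force: 61.8
clock 9.1 pos [0.5201 0.0781 0.0454] rot [3.141e+00 1.000e-03 2.852e+00] F [2.  5.5 0.1] M [ 1.16 -0.52  0.  ] w 0.0347 61.84222340583801
total d cm, now-axes [ 0.03 -0.1   1.54] target-axes [ 0.03 -0.1   1.54] w [ 0.001  0.001 -0.007]
```

```bash
python3 -m handwheel '[{"dx":0,"dy":0.12,"dz":0,"wx":0,"wy":0,"wz":0,"claw":0},{"dx":0,"dy":0,"dz":0.15,"wx":0,"wy":0,"wz":0,"claw":0},{"dx":0,"dy":0,"dz":0,"wx":0,"wy":0,"wz":0,"claw":0}]'
python3 -m handwheel '[{"dx":0,"dy":0.05,"dz":0.2,"wx":0,"wy":0,"wz":0,"claw":0},{"dx":0,"dy":0,"dz":0,"wx":0,"wy":0,"wz":0,"claw":0}]'; python3 -c "
from h import *
step([.5195,.0772,.03],2.859)"
```

```text
clock: 9.48
position: [0.52, 0.0788, 0.0437]
tool_rot: [3.142, -0.0, 2.852]
force: [2.0, 3.5, -1.4]
grip_width: 0.0349
finger_force: 61.8
clock: 9.72
position: [0.5202, 0.0794, 0.0417]
tool_rot: [3.141, 0.0, 2.852]
force: [2.6, 4.9, -1.2]
grip_width: 0.0349
finger_force: 61.7
clock 9.725 pos [0.5202 0.0794 0.0417] rot [3.141 0.    2.852] F [ 2.6  4.9 -1.2] M [ 0.94 -0.39 -0.04] w 0.0349 61.722532510757446
total d cm, now-axes [ 0.01 -0.23  1.17] target-axes [ 0.01 -0.23  1.17] w [ 0.     0.    -0.007]
```

```bash
python3 -m handwheel '[{"dx":0,"dy":0.1,"dz":0.2,"wx":0,"wy":0,"wz":0,"claw":0},{"dx":0,"dy":0,"dz":0.2,"wx":0,"wy":0,"wz":0,"claw":0},{"dx":0,"dy":0,"dz":0,"wx":0,"wy":0,"wz":0,"claw":0}]'
python3 -m handwheel '[{"dx":0,"dy":0.05,"dz":0.2,"wx":0,"wy":0,"wz":0,"claw":0},{"dx":0,"dy":0,"dz":0.2,"wx":0,"wy":0,"wz":0,"claw":0},{"dx":0,"dy":0,"dz":0,"wx":0,"wy":0,"wz":0,"claw":0}]'; python3 -c "
from h import *
step([.5195,.0772,.03],2.859)"
```

```text
clock: 10.1
position: [0.5201, 0.08, 0.0375]
tool_rot: [-3.141, -0.001, 2.852]
force: [-0.2, 1.8, -2.8]
grip_width: 0.0348
finger_force: 61.4
clock: 10.48
position: [0.5203, 0.0805, 0.0335]
tool_rot: [-3.141, -0.001, 2.852]
force: [-2.3, 1.1, -2.6]
grip_width: 0.0351
finger_force: 61.5
clock 10.475 pos [0.5203 0.0805 0.0335] rot [-3.141e+00 -1.000e-03  2.852e+00] F [-2.3  1.1 -2.6] M [0.12 0.55 0.05] w 0.0351 61.53218150138855
total d cm, now-axes [-0.02 -0.34  0.35] target-axes [-0.02 -0.34  0.35] w [-0.    -0.001 -0.007]
```

```bash
python3 -m handwheel '[{"dx":0.05,"dy":0,"dz":0.2,"wx":0,"wy":0,"wz":0,"claw":0},{"dx":0,"dy":0,"dz":0,"wx":0,"wy":0,"wz":0,"claw":0}]'
python3 -m handwheel '[{"dx":0,"dy":0,"dz":0.15,"wx":0,"wy":0,"wz":0,"claw":0},{"dx":0,"dy":0,"dz":0,"wx":0,"wy":0,"wz":0,"claw":0}]'
python3 -m handwheel '[{"dx":0,"dy":0,"dz":0.15,"wx":0,"wy":0,"wz":0,"claw":0},{"dx":0,"dy":0,"dz":0,"wx":0,"wy":0,"wz":0,"claw":0}]'
python3 -c "
from h import *
step([.5195,.0772,.03],2.859)"
```

```text
clock: 10.72
position: [0.5203, 0.0807, 0.0317]
tool_rot: [3.142, 0.0, 2.852]
force: [-1.0, -0.6, -2.6]
grip_width: 0.0349
finger_force: 61.6
clock: 10.98
position: [0.5202, 0.0808, 0.0303]
tool_rot: [3.142, 0.0, 2.852]
force: [0.1, 1.0, -1.4]
grip_width: 0.035
finger_force: 61.6
clock: 11.22
position: [0.5202, 0.0808, 0.0287]
tool_rot: [-3.142, 0.0, 2.852]
force: [0.5, 0.5, -1.1]
grip_width: 0.0349
finger_force: 61.6
clock 11.225 pos [0.5202 0.0808 0.0287] rot [-3.142  0.     2.852] F [ 0.5  0.5 -1.1] M [-0.06  0.03  0.02] w 0.0349 61.61384582519531
total d cm, now-axes [-0.04 -0.36 -0.13] target-axes [-0.04 -0.36 -0.13] w [-0.     0.    -0.007]
```

```bash
python3 -m handwheel '[{"dx":0,"dy":0,"dz":0.15,"wx":0,"wy":0,"wz":0,"claw":0},{"dx":0,"dy":0,"dz":0,"wx":0,"wy":0,"wz":0,"claw":0}]'
python3 -m handwheel '[{"dx":0,"dy":0,"dz":0.15,"wx":0,"wy":0,"wz":0,"claw":0},{"dx":0,"dy":0,"dz":0,"wx":0,"wy":0,"wz":0,"claw":0}]'
python3 -m handwheel '[{"dx":0,"dy":0,"dz":0.15,"wx":0,"wy":0,"wz":0,"claw":0},{"dx":0,"dy":0,"dz":0,"wx":0,"wy":0,"wz":0,"claw":0}]'
python3 -c "
from h import *
step([.5195,.0772,.03],2.859)"
```

```text
clock: 11.48
position: [0.5201, 0.0808, 0.0272]
tool_rot: [-3.142, -0.0, 2.852]
force: [-1.1, -0.1, -1.1]
grip_width: 0.0345
finger_force: 61.6
clock: 11.72
position: [0.5203, 0.0807, 0.0268]
tool_rot: [3.141, 0.0, 2.852]
force: [-7.2, -0.9, 25.8]
grip_width: 0.0348
finger_force: 65.1
clock: 11.98
position: [0.5203, 0.0808, 0.0266]
tool_rot: [3.141, 0.001, 2.851]
force: [-15.4, -2.1, 59.6]
grip_width: 0.035
finger_force: 69.5
clock 11.975 pos [0.5203 0.0808 0.0266] rot [3.141e+00 1.000e-03 2.851e+00] F [-15.4  -2.1  59.6] M [-0.41  3.58  0.09] w 0.035 69.48139429092407
total d cm, now-axes [-0.02 -0.37 -0.34] target-axes [-0.02 -0.37 -0.34] w [ 0.001  0.001 -0.008]
```

Seated: vertical reaction at TCP z≈0.027. I'll unload, release and move over to the knob.

```bash
python3 -m handwheel '[{"dx":0,"dy":0,"dz":-0.25,"wx":0,"wy":0,"wz":0,"claw":0},{"dx":0,"dy":0,"dz":0,"wx":0,"wy":0,"wz":0,"claw":100},{"dx":0,"dy":0,"dz":0,"wx":0,"wy":0,"wz":0,"claw":100},{"dx":0,"dy":0,"dz":0,"wx":0,"wy":0,"wz":0,"claw":100},{"dx":0,"dy":0,"dz":0,"wx":0,"wy":0,"wz":0,"claw":100},{"dx":0,"dy":0,"dz":0,"wx":0,"wy":0,"wz":0,"claw":100}]' 40
python3 -m handwheel '[{"dx":0,"dy":0,"dz":-2,"wx":0,"wy":0,"wz":0,"claw":100},{"dx":0,"dy":0,"dz":-4,"wx":0,"wy":0,"wz":0,"claw":100},{"dx":0,"dy":0,"dz":-4,"wx":0,"wy":0,"wz":0,"claw":100},{"dx":-3.2,"dy":0,"dz":0,"wx":0,"wy":0,"wz":0,"claw":100},{"dx":-3.3,"dy":0,"dz":0,"wx":0,"wy":0,"wz":0,"claw":100},{"dx":0,"dy":0,"dz":0,"wx":0,"wy":0,"wz":0,"claw":100}]'
python3 - <<'E'
from h import *
step([.5825,.0622,.058],2.851)
f=optics.grab_frame("scene")
print("knobtop expected",proj(f,[.5825,.0622,.0963]))
p=proj(f,[.55,.07,.07]).astype(int);a=f["frame"][p[1]-45:p[1]+45,p[0]-60:p[0]+60]
print(p)
cv2.imwrite("pics/knob.png",cv2.convertScaleAbs(cv2.resize(a,(800,600),interpolation=cv2.INTER_CUBIC),alpha=1.6))
E
```

```text
clock: 12.72
position: [0.5201, 0.0808, 0.0267]
tool_rot: [-3.142, -0.0, 2.852]
force: [-0.1, -0.2, -0.6]
grip_width: 0.0853
finger_force: 0.0
clock: 13.48
position: [0.5839, 0.0612, 0.1267]
tool_rot: [-3.141, 0.001, 2.85]
force: [-0.9, 0.5, 0.5]
grip_width: 0.0853
finger_force: 0.0
clock 13.475 pos [0.5839 0.0612 0.1267] rot [-3.141e+00  1.000e-03  2.850e+00] F [-0.9  0.5  0.5] M [-0.02  0.02  0.01] w 0.0853 0.0
total d cm, now-axes [0.17 0.05 6.87] target-axes [0.16 0.05 6.87] w [-0.     0.001 -0.001]
knobtop expected [390.3083158  158.51342951]
[381 159]
```

View pics/knob.png

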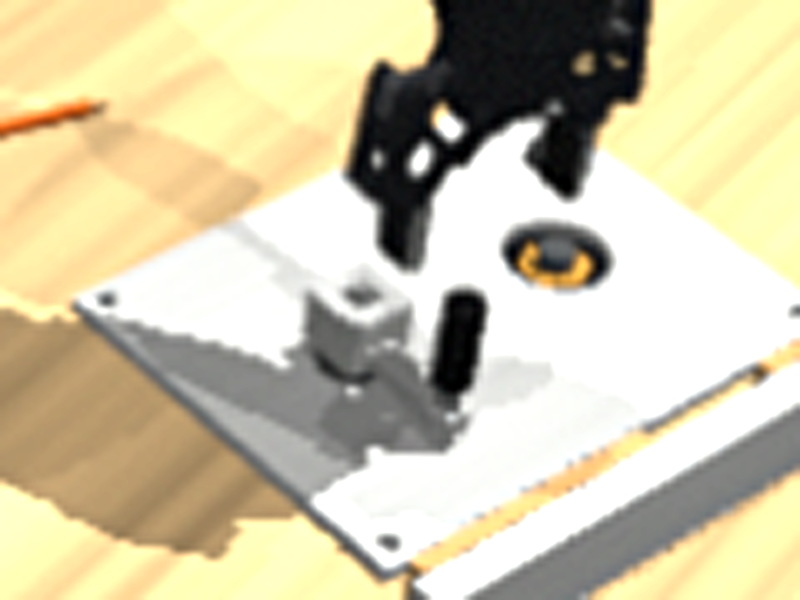

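The crank sits level on the collar, and the knob top at (467,297) in the crop is where I expected it. I'll descend over the knob and grip it.

```bash
python3 -m handwheel '[{"dx":0.15,"dy":0.05,"dz":2,"wx":0,"wy":0,"wz":0,"claw":100},{"dx":0,"dy":0,"dz":2.5,"wx":0,"wy":0,"wz":0,"claw":100},{"dx":0,"dy":0,"dz":2.3,"wx":0,"wy":0,"wz":0,"claw":100},{"dx":0,"dy":0,"dz":0,"wx":0,"wy":0,"wz":0,"claw":100},{"dx":0,"dy":0,"dz":0,"wx":0,"wy":0,"wz":0,"claw":0},{"dx":0,"dy":0,"dz":0,"wx":0,"wy":0,"wz":0,"claw":0},{"dx":0,"dy":0,"dz":0,"wx":0,"wy":0,"wz":0,"claw":0},{"dx":0,"dy":0,"dz":0,"wx":0,"wy":0,"wz":0,"claw":0}]' 30
python3 -m handwheel '[{"dx":0,"dy":0,"dz":0,"wx":0,"wy":0,"wz":0,"claw":0},{"dx":0,"dy":0,"dz":0,"wx":0,"wy":0,"wz":0,"claw":0},{"dx":0,"dy":0,"dz":0,"wx":0,"wy":0,"wz":0,"claw":0}]'
python3 - <<'E'
from h import *
step([.5825,.0622,.058],2.851)
# circle rows in tool axes: clockwise, 18 deg steps, start at -16.65 deg
a=-16.65; Y=2.851; ex=np.array([np.cos(Y),np.sin(Y)]); ey=np.array([np.sin(Y),-np.cos(Y)])
for k in range(20):
    A,B=np.radians([a-18*k,a-18*(k+1)]); d=6.5*np.array([np.cos(B)-np.cos(A),np.sin(B)-np.sin(A)])
    print(k,round(d@ex,2),round(d@ey,2))
E
```

```text
clock: 14.52
position: [0.5814, 0.0632, 0.0592]
tool_rot: [3.141, 0.001, 2.852]
force: [1.7, 0.7, 1.7]
grip_width: 0.0213
finger_force: 30.7
clock: 14.9
position: [0.5815, 0.0631, 0.059]
tool_rot: [3.141, 0.001, 2.852]
force: [2.2, 0.6, 5.0]
grip_width: 0.0212
finger_force: 31.0
clock 14.9 pos [0.5815 0.0631 0.059 ] rot [3.141e+00 1.000e-03 2.852e+00] F [2.2 0.6 5. ] M [ 0.02 -0.34 -0.01] w 0.0212 30.961936712265015
total d cm, now-axes [-0.12 -0.06  0.1 ] target-axes [-0.12 -0.06  0.1 ] w [0.    0.001 0.001]
0 0.32 -2.01
1 0.92 -1.81
2 1.44 -1.44
3 1.81 -0.92
4 2.01 -0.32
5 2.01 0.32
6 1.81 0.92
7 1.44 1.44
8 0.92 1.81
9 0.32 2.01
10 -0.32 2.01
11 -0.92 1.81
12 -1.44 1.44
13 -1.81 0.92
14 -2.01 0.32
15 -2.01 -0.32
16 -1.81 -0.92
17 -1.44 -1.44
18 -0.92 -1.81
19 -0.32 -2.01
```

```bash
python3 -m handwheel '[{"dx":0.2,"dy":-2.01,"dz":0,"wx":0,"wy":0,"wz":0,"claw":0},{"dx":0.92,"dy":-1.81,"dz":0,"wx":0,"wy":0,"wz":0,"claw":0},{"dx":0,"dy":0,"dz":0,"wx":0,"wy":0,"wz":0,"claw":0}]'
python3 -m handwheel '[{"dx":1.44,"dy":-1.44,"dz":0,"wx":0,"wy":0,"wz":0,"claw":0},{"dx":1.81,"dy":-0.92,"dz":0,"wx":0,"wy":0,"wz":0,"claw":0},{"dx":2.01,"dy":-0.32,"dz":0,"wx":0,"wy":0,"wz":0,"claw":0},{"dx":0,"dy":0,"dz":0,"wx":0,"wy":0,"wz":0,"claw":0}]'
python3 - <<'E'
from h import *
a=np.radians(-16.65-90); step([.5202+.065*np.cos(a),.0808+.065*np.sin(a),.058],2.851)
E
```

```text
clock: 15.28
position: [0.5574, 0.0285, 0.0585]
tool_rot: [-3.141, -0.003, 2.85]
force: [-2.9, 2.7, 0.9]
grip_width: 0.0212
finger_force: 30.9
clock: 15.78
position: [0.5003, 0.0188, 0.059]
tool_rot: [-3.141, -0.001, 2.852]
force: [-1.8, -1.8, 7.1]
grip_width: 0.021
finger_force: 32.0
clock 15.775 pos [0.5003 0.0188 0.059 ] rot [-3.141e+00 -1.000e-03  2.852e+00] F [-1.8 -1.8  7.1] M [-0.1   0.34  0.02] w 0.021 31.95664644241333
total d cm, now-axes [-0.13  0.02  0.1 ] target-axes [-0.13  0.02  0.1 ] w [-0.    -0.001  0.001]
```

```bash
python3 -m handwheel '[{"dx":1.95,"dy":0.32,"dz":0,"wx":0,"wy":0,"wz":0,"claw":0},{"dx":1.81,"dy":0.92,"dz":0,"wx":0,"wy":0,"wz":0,"claw":0},{"dx":1.44,"dy":1.44,"dz":0,"wx":0,"wy":0,"wz":0,"claw":0},{"dx":0.92,"dy":1.81,"dz":0,"wx":0,"wy":0,"wz":0,"claw":0},{"dx":0.32,"dy":2.01,"dz":0,"wx":0,"wy":0,"wz":0,"claw":0},{"dx":0,"dy":0,"dz":0,"wx":0,"wy":0,"wz":0,"claw":0}]'
python3 - <<'E'
from h import *
a=np.radians(-16.65-180); step([.5202+.065*np.cos(a),.0808+.065*np.sin(a),.058],2.851)
E
python3 -m handwheel '[{"dx":-0.32,"dy":2.01,"dz":0,"wx":0,"wy":0,"wz":0,"claw":0},{"dx":-0.92,"dy":1.81,"dz":0,"wx":0,"wy":0,"wz":0,"claw":0},{"dx":-1.44,"dy":1.44,"dz":0,"wx":0,"wy":0,"wz":0,"claw":0},{"dx":-1.81,"dy":0.92,"dz":0,"wx":0,"wy":0,"wz":0,"claw":0},{"dx":-2.01,"dy":0.32,"dz":0,"wx":0,"wy":0,"wz":0,"claw":0},{"dx":0,"dy":0,"dz":0,"wx":0,"wy":0,"wz":0,"claw":0}]'
python3 - <<'E'
from h import *
a=np.radians(-16.65-270); step([.5202+.065*np.cos(a),.0808+.065*np.sin(a),.058],2.851)
E
```

```text
clock: 16.52
position: [0.4562, 0.1013, 0.0586]
tool_rot: [-3.141, -0.004, 2.855]
force: [-16.0, 7.1, 16.2]
grip_width: 0.0208
finger_force: 32.5
clock 16.525 pos [0.4562 0.1013 0.0586] rot [-3.141 -0.004  2.855] F [-16.    7.1  16.2] M [1.39 2.87 0.03] w 0.0208 32.49302387237549
total d cm, now-axes [-0.22 -0.13  0.06] target-axes [-0.22 -0.13  0.06] w [-0.001 -0.004  0.004]
clock: 17.27
position: [0.5407, 0.1429, 0.0589]
tool_rot: [3.141, 0.001, 2.851]
force: [1.4, 1.0, 9.1]
grip_width: 0.0214
finger_force: 31.8
clock 17.275 pos [0.5407 0.1429 0.0589] rot [3.141e+00 1.000e-03 2.851e+00] F [1.4 1.  9.1] M [-0.05 -0.32  0.07] w 0.0214 31.781224608421326
total d cm, now-axes [ 0.19 -0.03  0.09] target-axes [ 0.19 -0.03  0.09] w [ 0.     0.001 -0.   ]
```

```bash
python3 -m handwheel '[{"dx":-1.9,"dy":-0.32,"dz":-0.05,"wx":0,"wy":0,"wz":0,"claw":0},{"dx":-1.76,"dy":-0.92,"dz":0,"wx":0,"wy":0,"wz":0,"claw":0},{"dx":-1.44,"dy":-1.44,"dz":0,"wx":0,"wy":0,"wz":0,"claw":0},{"dx":-0.92,"dy":-1.81,"dz":0,"wx":0,"wy":0,"wz":0,"claw":0},{"dx":-0.32,"dy":-2.01,"dz":0,"wx":0,"wy":0,"wz":0,"claw":0},{"dx":0,"dy":0,"dz":0,"wx":0,"wy":0,"wz":0,"claw":0}]'
python3 - <<'E'
from h import *
a=np.radians(-16.65); step([.5202+.065*np.cos(a),.0808+.065*np.sin(a),.058],2.851)
f=optics.grab_frame("scene")
p=proj(f,[.55,.07,.07]).astype(int);a=f["frame"][p[1]-45:p[1]+45,p[0]-60:p[0]+60]
cv2.imwrite("pics/turn1.png",cv2.convertScaleAbs(cv2.resize(a,(800,600),interpolation=cv2.INTER_CUBIC),alpha=1.6))
E
```

```text
clock: 18.02
position: [0.5801, 0.0602, 0.059]
tool_rot: [-3.14, -0.002, 2.849]
force: [-4.0, 1.4, -0.2]
grip_width: 0.0212
finger_force: 30.9
clock 18.025 pos [0.5801 0.0602 0.059 ] rot [-3.140e+00 -2.000e-03  2.849e+00] F [-4.   1.4 -0.2] M [ 0.18  1.11 -0.03] w 0.0212 30.872860550880432
total d cm, now-axes [-0.17  0.26  0.1 ] target-axes [-0.17  0.26  0.1 ] w [-0.001 -0.002 -0.002]
```

View pics/turn1.png

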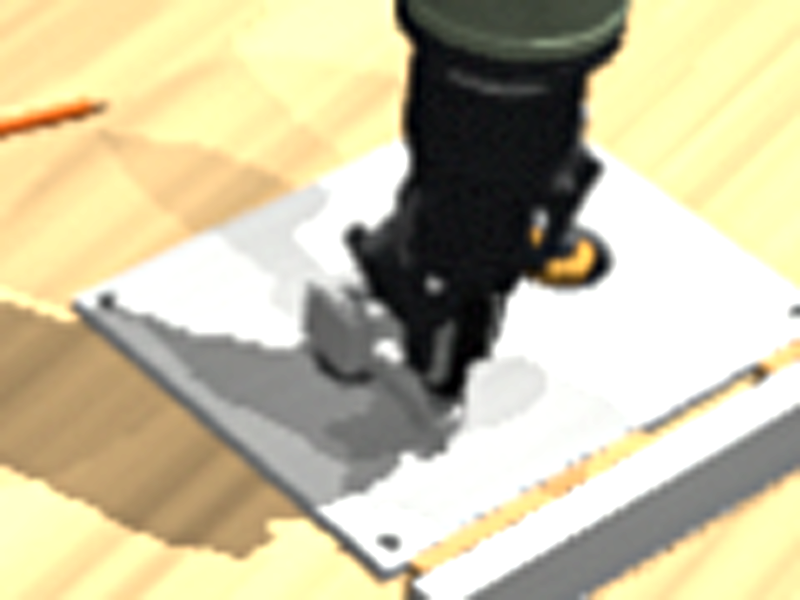

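After one turn the hub (350,330) is still fully down on its collar and the knob is held. On to the second turn.

```bash
python3 -m handwheel '[{"dx":0.2,"dy":-1.8,"dz":0,"wx":0,"wy":0,"wz":0,"claw":0},{"dx":0.85,"dy":-1.81,"dz":0,"wx":0,"wy":0,"wz":0,"claw":0},{"dx":1.44,"dy":-1.44,"dz":0,"wx":0,"wy":0,"wz":0,"claw":0},{"dx":1.81,"dy":-0.92,"dz":0,"wx":0,"wy":0,"wz":0,"claw":0},{"dx":2.01,"dy":-0.32,"dz":0,"wx":0,"wy":0,"wz":0,"claw":0},{"dx":0,"dy":0,"dz":0,"wx":0,"wy":0,"wz":0,"claw":0}]'
python3 - <<'E'
from h import *
a=np.radians(-16.65-90); step([.5202+.065*np.cos(a),.0808+.065*np.sin(a),.059],2.851)
E
```

```text
clock: 18.82
position: [0.5019, 0.0192, 0.0596]
tool_rot: [-3.141, 0.0, 2.851]
force: [-3.1, -7.9, 4.1]
grip_width: 0.0212
finger_force: 31.3
clock 18.825 pos [0.5019 0.0192 0.0596] rot [-3.141  0.     2.851] F [-3.1 -7.9  4.1] M [-1.92  0.66  0.01] w 0.0212 31.31155014038086
total d cm, now-axes [ 0.02 -0.08  0.06] target-axes [ 0.02 -0.08  0.06] w [-0.001  0.    -0.   ]
```

```bash
python3 -m handwheel '[{"dx":1.95,"dy":0.25,"dz":0,"wx":0,"wy":0,"wz":0,"claw":0},{"dx":1.75,"dy":0.9,"dz":0,"wx":0,"wy":0,"wz":0,"claw":0},{"dx":1.38,"dy":1.44,"dz":0,"wx":0,"wy":0,"wz":0,"claw":0},{"dx":0.88,"dy":1.81,"dz":0,"wx":0,"wy":0,"wz":0,"claw":0},{"dx":0.3,"dy":2.01,"dz":0,"wx":0,"wy":0,"wz":0,"claw":0},{"dx":0,"dy":0,"dz":0,"wx":0,"wy":0,"wz":0,"claw":0}]'
python3 - <<'E'
from h import *
a=np.radians(-16.65-180); step([.5202+.065*np.cos(a),.0808+.065*np.sin(a),.059],2.851)
E
python3 -m handwheel '[{"dx":-0.32,"dy":2.0,"dz":0,"wx":0,"wy":0,"wz":0,"claw":0},{"dx":-0.92,"dy":1.81,"dz":0,"wx":0,"wy":0,"wz":0,"claw":0},{"dx":-1.44,"dy":1.44,"dz":0,"wx":0,"wy":0,"wz":0,"claw":0},{"dx":-1.81,"dy":0.92,"dz":0,"wx":0,"wy":0,"wz":0,"claw":0},{"dx":-1.95,"dy":0.3,"dz":0,"wx":0,"wy":0,"wz":0,"claw":0},{"dx":0,"dy":0,"dz":0,"wx":0,"wy":0,"wz":0,"claw":0}]'
python3 - <<'E'
from h import *
a=np.radians(-16.65-270); step([.5202+.065*np.cos(a),.0808+.065*np.sin(a),.059],2.851)
E
```

```text
clock: 19.58
position: [0.4578, 0.102, 0.0591]
tool_rot: [-3.14, -0.007, 2.855]
force: [-26.3, 10.9, 22.7]
grip_width: 0.0214
finger_force: 33.5
clock 19.575 pos [0.4578 0.102  0.0591] rot [-3.14  -0.007  2.855] F [-26.3  10.9  22.7] M [ 2.26  5.66 -0.01] w 0.0214 33.50470840930939
total d cm, now-axes [-0.09 -0.25  0.01] target-axes [-0.09 -0.25  0.01] w [-0.001 -0.007  0.004]
clock: 20.32
position: [0.5429, 0.1421, 0.0591]
tool_rot: [-3.141, 0.001, 2.85]
force: [-1.0, -5.3, 1.3]
grip_width: 0.0212
finger_force: 31.4
clock 20.325 pos [0.5429 0.1421 0.0591] rot [-3.141e+00  1.000e-03  2.850e+00] F [-1.  -5.3  1.3] M [-1.02  0.09  0.01] w 0.0212 31.425330340862274
total d cm, now-axes [ 0.42 -0.02  0.01] target-axes [ 0.42 -0.02  0.01] w [-0.001  0.001 -0.001]
```

```bash
python3 -m handwheel '[{"dx":-1.75,"dy":-0.4,"dz":0,"wx":0,"wy":0,"wz":0,"claw":0},{"dx":-1.75,"dy":-0.92,"dz":0,"wx":0,"wy":0,"wz":0,"claw":0},{"dx":-1.44,"dy":-1.44,"dz":0,"wx":0,"wy":0,"wz":0,"claw":0},{"dx":-0.92,"dy":-1.81,"dz":0,"wx":0,"wy":0,"wz":0,"claw":0},{"dx":-0.32,"dy":-1.9,"dz":0,"wx":0,"wy":0,"wz":0,"claw":0},{"dx":0,"dy":0,"dz":0,"wx":0,"wy":0,"wz":0,"claw":0}]'
python3 -m handwheel '[{"dx":0.25,"dy":-1.9,"dz":0,"wx":0,"wy":0,"wz":0,"claw":0},{"dx":0.85,"dy":-1.81,"dz":0,"wx":0,"wy":0,"wz":0,"claw":0},{"dx":0,"dy":0,"dz":0,"wx":0,"wy":0,"wz":0,"claw":0}]'
python3 - <<'E'
from h import *
a=np.radians(-16.65-36); step([.5202+.065*np.cos(a),.0808+.065*np.sin(a),.059],2.851)
E
```

```text
clock: 21.08
position: [0.5813, 0.0616, 0.0589]
tool_rot: [-3.141, -0.002, 2.849]
force: [-5.5, 1.3, -3.8]
grip_width: 0.0209
finger_force: 31.1
clock: 21.45
position: [0.5599, 0.0304, 0.0592]
tool_rot: [3.142, -0.001, 2.851]
force: [-3.7, 4.8, -3.3]
grip_width: 0.0215
finger_force: 31.2
clock 21.45 pos [0.5599 0.0304 0.0592] rot [ 3.142e+00 -1.000e-03  2.851e+00] F [-3.7  4.8 -3.3] M [0.83 0.72 0.05] w 0.0215 31.18502765893936
total d cm, now-axes [-0.01 -0.13  0.02] target-axes [-0.01 -0.13  0.02] w [ 0.    -0.001 -0.   ]
```

```bash
python3 -m handwheel '[{"dx":0,"dy":0,"dz":0,"wx":0,"wy":0,"wz":0,"claw":100},{"dx":0,"dy":0,"dz":0,"wx":0,"wy":0,"wz":0,"claw":100},{"dx":0,"dy":0,"dz":0,"wx":0,"wy":0,"wz":0,"claw":100},{"dx":0,"dy":0,"dz":0,"wx":0,"wy":0,"wz":0,"claw":100},{"dx":0,"dy":0,"dz":-2,"wx":0,"wy":0,"wz":0,"claw":100},{"dx":0,"dy":0,"dz":-4,"wx":0,"wy":0,"wz":0,"claw":100},{"dx":0,"dy":0,"dz":-4,"wx":0,"wy":0,"wz":0,"claw":100},{"dx":0,"dy":0,"dz":-4,"wx":0,"wy":0,"wz":0,"claw":100}]'
python3 -m handwheel '[{"dx":0,"dy":0,"dz":-2,"wx":0,"wy":0,"wz":0,"claw":100},{"dx":0,"dy":0,"dz":0,"wx":0,"wy":0,"wz":0,"claw":100},{"dx":0,"dy":0,"dz":0,"wx":0,"wy":0,"wz":0,"claw":100}]'
python3 - <<'E'
from h import *
f=optics.grab_frame("scene")
p=proj(f,[.55,.07,.07]).astype(int);a=f["frame"][p[1]-45:p[1]+45,p[0]-60:p[0]+60]
cv2.imwrite("pics/end.png",cv2.convertScaleAbs(cv2.resize(a,(800,600),interpolation=cv2.INTER_CUBIC),alpha=1.6))
E
```

```text
clock: 22.45
position: [0.5609, 0.0317, 0.2007]
tool_rot: [-3.142, 0.0, 2.852]
force: [0.4, -0.0, 0.1]
grip_width: 0.0853
finger_force: 0.0
clock: 22.82
position: [0.5606, 0.0317, 0.2186]
tool_rot: [-3.141, -0.001, 2.852]
force: [0.2, -0.2, 0.0]
grip_width: 0.0854
finger_force: 0.0
```

View pics/end.png

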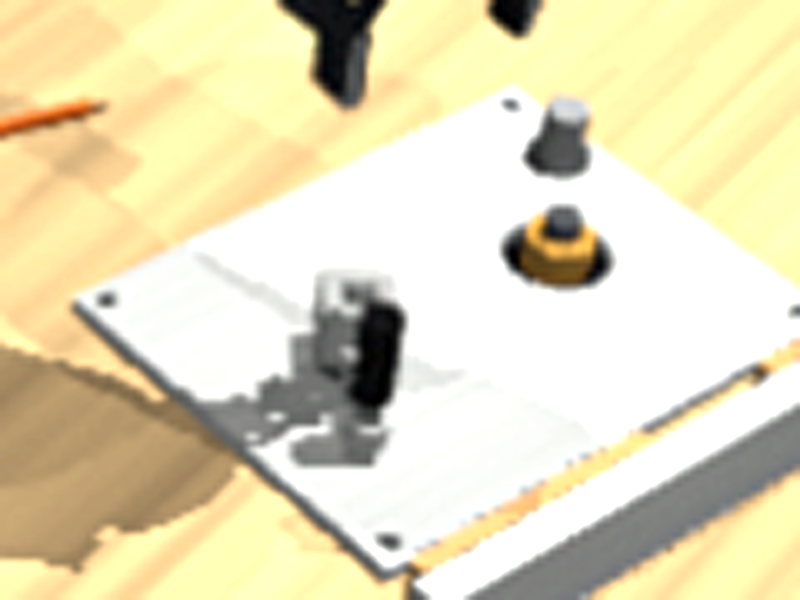

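The collet (560,245) has risen about 20 mm. The crank (350,320) sits on the shaft, level and released, so I'm handing in.

```bash
python3 -c "
from workcell import job_done
print(job_done())"
```

```text
the job is handed in; nothing more can be done
None
```

I fitted the lift crank fully onto the shaft, wound it clockwise just over two turns by my estimate, released it and handed the job in; the hand-in gave no verdict.

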